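# Turn the spout back over the basin and shut the tap

## Task

Someone left the tap running onto the counter. First push the spout round with a fingertip until its outlet is over the round drain in the basin and leave it there; then push the open lever handle round until it is fully shut. Leave the lever that is already shut alone, and do not pick up or disturb the other things around the basin.

Things in the scene. Friction and masses are not known exactly. Their poses are not given: they have to be found in the camera images.
- spout_hinge (a point): Upright axis of the chrome swivel spout, 150 mm above the counter (height of the tube's centreline). Fixed column below and swivelling cap, 38 mm in diameter, top 164.5 mm above the counter. Its axes are the tap set's: -x points across the basin to the robot's side (up to 0.2 rad from the world's); the two valves stand 140 mm to its +y and -y sides.
- outlet (a point): Outlet at the spout's free end, 150 mm from the spout's axis, 125 mm above the counter. The spout is a straight level tube, 22 mm in diameter, centreline 150 mm above the counter, with a 26 mm downturned nozzle at its end (127 to 161 mm above the counter). It starts swung to the robot's left of the drain.
- spout (a joint): Swivel angle of the spout, rad: 0 points along the tap set's -x, positive is counter-clockwise from above (towards -y), stops at -1.4 and 1.4. Starts between -1.15 and -0.6. The angle that brings the outlet over the drain varies, within about 0.25 of 0. Stiff (0.25 N m of friction, about 2.5 N pushed 100 mm out); stays where it is left.
- drain (a point): Centre of the round metal drain, 64 mm in diameter, in the basin's floor, 15 mm above the counter; 140 to 165 mm from the spout's axis. The white basin is a rectangular bowl fixed to the counter, 240 mm (along the tap set's x) by 360 mm, centred on the drain, its rim 75 mm above the counter.
- lever_a (a joint): Opening angle of one of the two lever valves, rad: 0 is shut, at a firm stop, the lever along the tap set's -x (towards the robot's side); it opens counter-clockwise from above (towards -y, the robot's right) up to a stop at 1.5. Starts open, 0.7 to 1.3, on either side of the spout. Friction 0.15 N m (about 2.5 N pushed 60 mm out); stays where it is left.
- lever_a_hinge (a point): Upright axis of lever a, at the lever's mid-height, 110 mm above the counter. The fixed post under it is 36 mm in diameter; the lever's hub is 38 mm in diameter and its top is 120.5 mm above the counter.
- lever_a_tip (a point): Free end of lever a, 80 mm from its axis, 110 mm above the counter. The lever is a level bar 14 mm wide and 16 mm high (102 to 118 mm above the counter).
- lever_b (a joint): Opening angle of the other lever valve, same make and same meaning as lever a, on the other side of the spout. It starts shut (0) and must be left alone.
- lever_b_hinge (a point): Upright axis of lever b, 110 mm above the counter, as for lever a.
- lever_b_tip (a point): Free end of lever b, 80 mm from its axis, 110 mm above the counter.
- tumbler: Loose white cup, 68 mm wide, 95 mm high, behind the tap on its -y side; origin under its centre.
- nailbrush: Loose wooden nail brush, 35 x 90 x 30 mm, lying behind the tap on its +y side; origin under its centre.
- dispenser: Loose amber soap dispenser, 60 mm in diameter, 146 mm high, outside the right-hand valve; origin under its centre.
- candle0: Loose small candle pot, 60 mm wide, 62 mm high, outside the left-hand valve; origin under its centre.
- candle1: Loose small candle pot like candle0, farther left.
- candle2: Loose small candle pot like candle0, far right beyond the dispenser.
- bowl: Loose yellow bowl, 110 mm wide, 60 mm high, left of the basin; origin under its centre.
- soap: Loose block of soap, 55 x 85 x 28 mm, right of the basin; origin under its centre.

How it is judged:
By the outcome, as a careful person would: the job done as asked, in the order asked, and still so for the second after the job is handed in, with the robot touching nothing.
It also fails if it takes over 45 s, if anything falls off the work surface, if the arm or the gripper's body presses on something with over 40 N, if the wrist force passes 120 N, or if a joint passes its speed limit or range.

## Robot

A 6-joint arm with a two-finger parallel gripper is mounted at the origin on the work surface. World frame = base frame: x ahead of the robot, y to its left, z up, the work surface at z = 0. Lengths are in mm, angles in rad, forces in N, time in s.
With the tool pointing down it reaches from about 150 to 775 mm from the base axis. Payload 6.1 kg.
Tool frame: the origin (TCP) lies at the very end of the fingers, on their centre line; the grasp point (between the pads) lies 19 mm behind it (robot.hold_point_z is the distance from the TCP to the grasp point, in mm); z points along the fingers, y is the line along which they close (so a half turn about z gives the same grasp; the last joint's range is limited). The gripper opens to 85 mm and grips with 20 to 120 N. Pads are 22 mm wide; open, the fingers measure 114 mm over their backs; the gripper's body (76 mm by 85 mm) begins 54 mm behind the grasp point. The pads swing forward as they close: fully open they stand 13 mm farther back than shut.
Start: joints at [-1.231, 0.126, -0.04, 1.405, 0, 1.571], TCP at [174.975, -494.967, 191.295] pointing down, gripper open.
Joint ranges: [-2.72, 2.72], [-0.95, 1.95], [-1.27, 1.35], [-1.78, 2.02], [-1.46, 1.47], [-3.14, 3.14]. Speed limits (rad/s): [2.39, 2.39, 3.01, 3.14, 3.14, 3.14].

## Interface

Orientations are given as a rotation vector (axis times angle).
In Python, from bench import get_state, vision, ticket, boxes_of, robot gives the robot as it stands. The module is installed in compiled form; this text tells all that it offers.
- The arm moves only by the tool drive_tool, never from a script. Its argument "motion" is a list that holds one entry, the list of rows, each a list of 6 numbers: the shift along the tool's x, y, z as a fraction of full scale, then the turn, a rotation vector about the tool's x, y, z as a fraction of full scale. In form: [[[x, y, z, ax, ay, az], ...]]. A call has 1 to 12 rows; each row is the pose to reach, as a shift and turn from the pose commanded when the call began, along the tool's axes at that moment, turning the shorter way round; what a row does not reach only later rows make up. Full scale, the value 1, is 30 cm for a shift and pi rad for a turn. A row lasts 1/10 s, in which the tool goes at most 50 mm and 8.59 degrees, less where a joint would pass 70% of its speed; a pose out of reach is approached as far as the arm can. A call with a number of a shift or a turn outside -1 to 1 is refused whole. A call with a gripper value outside its range is refused whole. "fingers" is the opening in per cent of the stroke, from 0 (shut) to 100 (fully open), set as the call begins (left out, the last holds). The fingers move at their own pace and stop on an object; "squeeze" is the grip in N (left out, the last holds). Time passes only in rows, so rows that repeat a pose let the fingers close. It gives the time, the measured TCP pose, the force, the opening and the grip force at its end, in the units of the state.
- get_state(): the state, without advancing time (a new reading comes with each control period).
- vision.read_camera(name): name is "side" or "top" or "wrist"; returns (picture, depth): 384x512x3 uint8, blue, green, red; 384x512 float32, mm along the optical axis (not along the pixel's ray), 0 where there is no reading.
- vision.get_calibration(name): a dict with "mtx" (3x3 intrinsics, pixels), "rvec" (rotation vector, rad) and "tvec" (3), from world to camera coordinates, as OpenCV has them. Camera axes: x right, y down, z forward; pixel columns grow to the right and rows downward; lengths in mm; the calibration is good to about 2 mm. The wrist camera is an equidistant fisheye: a pixel r from the principal point sees the ray r / f radians off the axis. A picture is of the moment at which its call begins: read the wrist's pose just before it. get_calibration takes no time and is no camera call; for the wrist camera it gives the pose at the moment of the call.
- ticket.finish_job(): hands the job in; it is judged then, once.
Trained networks look in the newest picture that a camera, given by its name, has taken for a name from the list of things; names that differ only in an ending like _2 or _b are one class to them, and where a whole thing is asked for, a point or a joint stands for the part that bears it (a point fixed in the world has none). Each returns a list of dicts, best first, with "conf" (0 to 1); they miss things now and then, are a little off and sometimes report something else, mostly with a low value. They report only what shows in the picture. A call takes as long as a camera call.
- boxes_of(target, camera): "centre" ([row, column] in pixels, amid what is visible of it).
The state is a dict: "time": time; "qpos": joint angles; "joint_vel": joint speeds; "effort": joint torques, N m; "position": TCP position; "orientation": TCP orientation; "contact_force": force on the tool from outside, world axes, zero at the start; "ft_torque": the same for the moment, N m; "opening": opening from 0.0 (shut) to 1.0 (fully open); "grasp_force": force on a finger pad.
Only numpy, scipy, OpenCV 4.12 (cv2) and the standard library are available. Lean on these libraries where they do the work, as an engineer would, in place of code of your own. Each camera call takes 0.05 s, during which the arm holds its last target. There are 200 camera calls.

## Working session

There is one attempt and no reset: what is moved stays moved. The work goes in short steps, Python scripts to look and compute and a tool call to move; the robot and the scene stay as the last step left them, time stands still between calls to the robot, and variables do not carry over. Pictures are saved under pics/ and viewed, at most 10 in all, crops included, and the job is handed in when it is done.

Besides the shell and the picture viewer there is one more tool, called after ">>>" by a JSON object that holds its "op" and its "data". drive_tool: Moves the arm, as the interface text tells. Its arguments: {"type":"object","properties":{"motion":{"type":"array"},"fingers":{"type":"number"},"squeeze":{"type":"number"}},"required":["motion"]}

```bash
mkdir -p pics && cat > h.py <<'E'
import numpy as np, cv2
from bench import get_state, vision, ticket, boxes_of, robot
def cal(n):
    c=vision.get_calibration(n); return np.array(c["mtx"],float),cv2.Rodrigues(np.array(c["rvec"],float))[0],np.array(c["tvec"],float).ravel()
def ray(n,r,c):
    K,R,t=cal(n); d=np.linalg.inv(K)@[c,r,1]; return -R.T@t,R.T@d
def at_z(n,r,c,z):
    o,d=ray(n,r,c); return o+d*(z-o[2])/d[2]
def cloud(n,depth):
    K,R,t=cal(n); v,u=np.mgrid[:depth.shape[0],:depth.shape[1]]
    p=np.stack([(u-K[0,2])/K[0,0],(v-K[1,2])/K[1,1],np.ones_like(u)],-1)*depth[...,None]
    return (p-t)@R
E
python3 - <<'E'
from h import *
for n in("top","side"):
    p,d=vision.read_camera(n); cv2.imwrite(f"pics/{n}0.png",p); np.save(f"{n}0.npy",cloud(n,d)); cv2.imwrite(f"{n}0d.png",p)
    for t in("spout_hinge","outlet","drain","lever_a_hinge","lever_a_tip","spout"):
        print(n,t,[(np.round(b["centre"]),round(b["conf"],2)) for b in boxes_of(t,n)][:3])
print(get_state()["time"],get_state()["orientation"])
E
```

```text
top spout_hinge [(array([187., 243.]), 0.66), (array([196., 310.]), 0.49)]
top outlet [(array([188., 234.]), 0.71)]
top drain [(array([239., 241.]), 0.66)]
top lever_a_hinge []
top lever_a_tip [(array([196., 309.]), 0.72)]
top spout [(array([192., 230.]), 0.92)]
side spout_hinge [(array([195., 260.]), 0.71), (array([171., 265.]), 0.37)]
side outlet [(array([179., 257.]), 0.6)]
side drain [(array([214., 206.]), 0.62)]
side lever_a_hinge [(array([249., 260.]), 0.78)]
side lever_a_tip [(array([243., 250.]), 0.64)]
side spout [(array([180., 254.]), 0.83), (array([242., 251.]), 0.4)]
0.7 [3.09631870e+00 5.31178917e-01 4.35723520e-05]
```

View pics/top0.png

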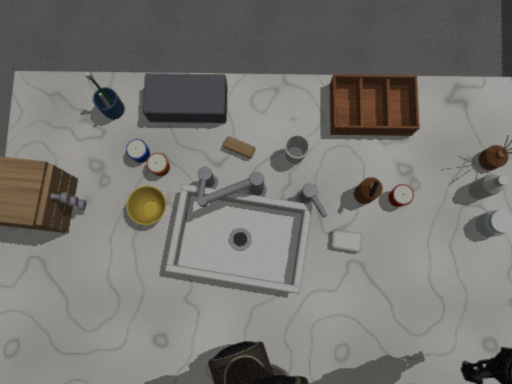

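View pics/side0.png

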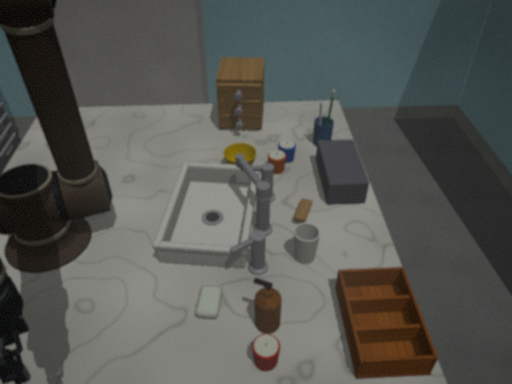

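The top view shows the spout axis at about (row 183, col 257) with its outlet at (199,203). The open lever is on the right, hub (190,308) and tip (214,324), and the shut lever is on the left, hub (174,205). The drain is at (239,240). Next I'll measure them from depth.

```bash
python3 - <<'E'
from h import *
P=np.load("top0.npy"); S=np.load("side0.npy")
print("axes",at_z("top",183,257,164),at_z("top",199,203,161),at_z("top",190,308,120),at_z("top",174,205,120),at_z("top",239,240,15),at_z("side",214,212,15))
def band(P,lo,hi,name,cx,cy,rad):
    m=(P[...,2]>lo)&(P[...,2]<hi)&(np.hypot(P[...,0]-cx,P[...,1]-cy)<rad)
    return P[m]
o=at_z("top",183,257,164); 
for nm,Q in(("top",P),("side",S)):
    sp=band(Q,140,175,"",o[0],o[1],185); print(nm,"spout n",len(sp))
    (c,sz,a)=cv2.minAreaRect(sp[:,:2].astype(np.float32)); print(" rect",c,sz,a,"ztop",np.percentile(sp[:,2],[50,95]))
    print(np.round(cv2.boxPoints((c,sz,a))))
    for k,(r,cc) in dict(R=(190,308),L=(174,205)).items():
        h=at_z("top",r,cc,120); l=band(Q,104,130,"",h[0],h[1],95)
        if k=="L": l=l[np.abs(l[:,1]-h[1])<40]
        if len(l)>5:
            rc=cv2.minAreaRect(l[:,:2].astype(np.float32)); print(k,len(l),np.round(rc[0]),np.round(rc[1]),np.round(cv2.boxPoints(rc)).tolist(),"z",np.percentile(l[:,2],[5,50,95]))
img=cv2.imread("pics/top0.png")[130:310,140:380]; cv2.imwrite("pics/top0c.png",cv2.resize(img,None,fx=3.3,fy=3.3,interpolation=cv2.INTER_CUBIC))
E
```

```text
axes [578.81354996  12.20789925 164.        ] [536.40410245 147.99150909 161.        ] [ 570.6324115  -121.50822392  120.        ] [609.88847387 149.75102648 120.        ] [448.62002944  57.87395087  15.        ] [448.02926344  70.28308703  15.        ]
top spout n 672
 rect (566.6495361328125, 81.89447784423828) (37.328495025634766, 180.23861694335938) 20.52596092224121 ztop [160.2664047  166.56671527]
[[518. 160.]
 [581.  -9.]
 [616.   4.]
 [553. 173.]]
R 297 [ 549. -143.] [95. 37.] [[501.0, -160.0], [525.0, -188.0], [597.0, -126.0], [572.0, -98.0]] z [112.3593768  118.75519187 124.47780483]
L 255 [591. 152.] [82. 37.] [[549.0, 169.0], [550.0, 132.0], [633.0, 135.0], [631.0, 172.0]] z [111.61773579 119.37460989 123.99908036]
side spout n 499
 rect (567.4302978515625, 81.37699127197266) (37.45269012451172, 183.90850830078125) 20.40481948852539 ztop [159.88638605 165.90992526]
[[518. 161.]
 [582. -11.]
 [617.   2.]
 [553. 174.]]
R 352 [ 544. -138.] [96. 37.] [[492.0, -143.0], [508.0, -176.0], [595.0, -134.0], [579.0, -100.0]] z [106.64940625 117.83769445 122.70392217]
L 200 [577. 149.] [108.  41.] [[521.0, 165.0], [525.0, 124.0], [633.0, 133.0], [629.0, 174.0]] z [106.14530912 118.4460796  123.34655898]
```

View pics/top0c.png

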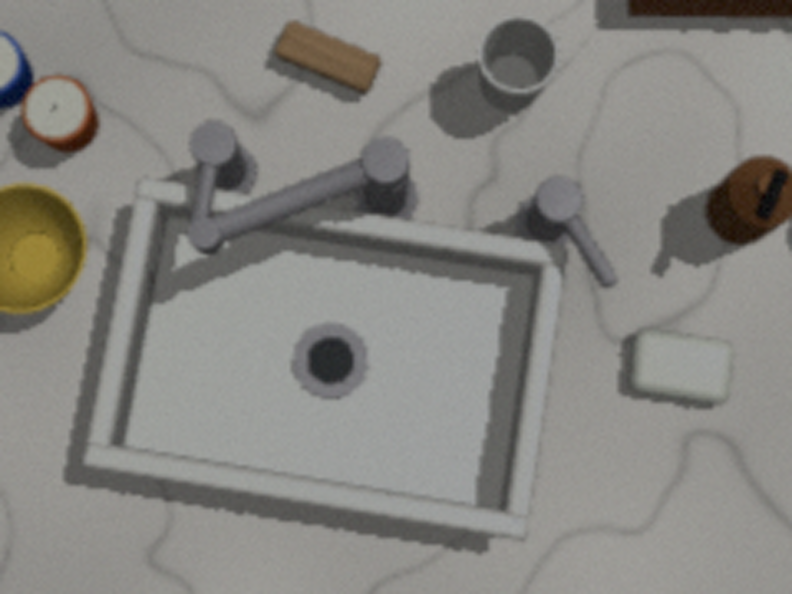

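The crop gives the spout cap at (178.5,256.7), nozzle (200.9,202.4), right hub (190.6,309.4), left hub (173,204.5), drain (239.1,240) and open lever tip (214.2,324.2).

```bash
python3 - <<'E'
from h import *
g=lambda r,c,z:at_z("top",r,c,z)[:2]
H=g(178.5,256.7,164.5);N=g(200.9,202.4,161);R=g(190.6,309.4,120.5);L=g(173,204.5,120.5);D=g(239.1,240,15);T=g(214.2,324.2,118)
D2=at_z("side",216,213,15)[:2]
K,Rm,t=cal("side"); print("drain proj side",K@(Rm@[*D,15]+t)/(Rm@[*D,15]+t)[2])
print(dict(H=H,N=N,R=R,L=L,D=D,T=T)); y=L-R; print("LR",np.linalg.norm(y),"mid",(L+R)/2)
th=np.arctan2(y[1],y[0])-np.pi/2; M=(L+R)/2; print("tap yaw",th)
a=lambda v:np.arctan2(v[1],v[0])
for nm,v in(("nozzle",N-H),("drain",D-H),("lever",T-R)): print(nm,np.linalg.norm(v),"worldang",a(v),"joint",(a(v)-np.pi-th+np.pi)%(2*np.pi)-np.pi)
s=get_state();print(cv2.Rodrigues(np.array(s["orientation"]))[0].round(3),s["position"])
E
```

```text
drain proj side [212.00504472 216.92375722   1.        ]
{'H': array([590.34477313,  13.1241018 ]), 'N': array([531.5294963 , 149.33853629]), 'R': array([ 568.99200033, -125.11047609]), 'L': array([612.45919732, 151.10320704]), 'D': array([448.3421058 ,  57.86838803]), 'T': array([ 507.6113029 , -163.41319065])}
LR 279.61293955331485 mid [590.72559883  12.99636548]
tap yaw -0.15608791845484116
nozzle 148.36983841568716 worldang 1.9783994147247501 joint -1.0071053204102016
drain 148.8852198174056 worldang 2.8363456901837116 joint -0.1491590449512401
lever 72.35114345218618 worldang -2.5836991680592254 joint 0.7139814039854091
[[ 0.943  0.333  0.   ]
 [ 0.333 -0.943 -0.   ]
 [ 0.     0.    -1.   ]] [ 174.98638185 -494.9775751   191.31986368]
```

```bash
cat >> h.py <<'E'
from scipy.spatial.transform import Rotation as Ro
def pose(x,y,z,al):
    c,s=np.cos(al),np.sin(al); return np.array([x,y,z]),np.array([[c,s,0],[s,-c,0],[0,0,-1]],float)
def rel(a,b):
    "row from pose a to b"
    v=a[1].T@(b[0]-a[0])/300; w=Ro.from_matrix(a[1].T@b[1]).as_rotvec()/np.pi
    return np.round(np.r_[v,w],3).tolist()
def now():
    s=get_state(); return np.array(s["position"]),Ro.from_rotvec(s["orientation"]).as_matrix()
E
python3 - <<'E'
from h import *
a=now()
w=[pose(310,-290,255,.9),pose(450,-80,255,1.5),pose(585.6,125.3,255,1.978),pose(585.6,125.3,138,1.978)]
print(rel(a,pose(175,-495,255,.339)))
for b in w: print(rel(a,b)); a=b
E
```

```text
[0.0, 0.0, -0.212, 0.0, -0.0, 0.0]
[0.652, -0.494, -0.212, 0.0, -0.0, -0.178]
[0.838, -0.07, 0.0, 0.0, 0.0, -0.191]
[0.715, 0.402, 0.0, 0.0, 0.0, -0.152]
[0.0, 0.0, 0.39, 0.0, 0.0, 0.0]
```

>>> {"op": "drive_tool", "data": {"motion": [[[0,0,-0.212,0,0,0],[0,0,-0.212,0,0,0],[0.652,-0.494,-0.212,0,0,-0.178],[0.652,-0.494,-0.212,0,0,-0.178],[0.652,-0.494,-0.212,0,0,-0.178],[0.652,-0.494,-0.212,0,0,-0.178],[0.652,-0.494,-0.212,0,0,-0.178],[0.652,-0.494,-0.212,0,0,-0.178],[0.652,-0.494,-0.212,0,0,-0.178]]], "fingers": 0}}

```text
time: 1.6
position: [310.6, -289.3, 255.2]
orientation: [2.827, 1.369, -0.0]
contact_force: [0.6, -0.0, 0.5]
opening: 0.0
grasp_force: 0.0
```

>>> {"op": "drive_tool", "data": {"motion": [[[0.838,-0.07,0,0,0,-0.191],[0.838,-0.07,0,0,0,-0.191],[0.838,-0.07,0,0,0,-0.191],[0.838,-0.07,0,0,0,-0.191],[0.838,-0.07,0,0,0,-0.191],[0.838,-0.07,0,0,0,-0.191],[0.838,-0.07,0,0,0,-0.191]]]}}

```text
time: 2.3
position: [450.4, -80.4, 254.4]
orientation: [-2.298, -2.141, 0.002]
contact_force: [-0.8, -0.5, 0.4]
opening: -0.002
grasp_force: 0.0
```

>>> {"op": "drive_tool", "data": {"motion": [[[0.715,0.402,0,0,0,-0.152],[0.715,0.402,0,0,0,-0.152],[0.715,0.402,0,0,0,-0.152],[0.715,0.402,0,0,0,-0.152],[0.715,0.402,0,0,0,-0.152],[0.715,0.402,0,0,0,-0.152],[0.715,0.402,0,0,0,-0.152],[0.715,0.402,0,0,0,-0.152]]]}}

```text
time: 3.1
position: [585.5, 122.6, 255.2]
orientation: [1.732, 2.621, -0.001]
contact_force: [-0.1, -1.1, 0.8]
opening: -0.003
grasp_force: 0.0
```

```bash
cat >> h.py <<'E'
H=np.array([590.4,13.1]); HR=np.array([569.0,-125.1])
def sp(psi,r=105,off=25.5,z=138):
    p=H+r*np.array([np.cos(psi),np.sin(psi)])-off*np.array([-np.sin(psi),np.cos(psi)]); return pose(p[0],p[1],z,psi)
E
python3 - <<'E'
from h import *
a=now(); b=pose(585.6,125.3,138,1.978)
print(rel(a,b)); 
for q in np.r_[1.978,np.linspace(2.05,2.75,8)]: print(rel(b,sp(q)),sp(q)[0].round())
E
```

```text
[0.008, 0.004, 0.391, -0.0, 0.0, -0.001]
[0.0, -0.048, 0.0, 0.0, 0.0, 0.0] [572. 120. 138.]
[0.005, -0.074, 0.0, 0.0, 0.0, -0.023] [565. 118. 138.]
[0.01, -0.11, 0.0, 0.0, 0.0, -0.055] [554. 115. 138.]
[0.01, -0.146, 0.0, 0.0, 0.0, -0.087] [544. 111. 138.]
[0.007, -0.181, 0.0, 0.0, 0.0, -0.118] [535. 106. 138.]
[0.001, -0.217, 0.0, 0.0, 0.0, -0.15] [526. 100. 138.]
[-0.009, -0.251, 0.0, 0.0, 0.0, -0.182] [517.  93. 138.]
[-0.023, -0.285, 0.0, 0.0, 0.0, -0.214] [510.  85. 138.]
[-0.04, -0.317, 0.0, 0.0, 0.0, -0.246] [503.  77. 138.]
```

>>> {"op": "drive_tool", "data": {"motion": [[[0,0,0.2,0,0,0],[0,0,0.39,0,0,0],[0,0,0.39,0,0,0],[0,0,0.39,0,0,0],[0,0,0.39,0,0,0]]]}}

```text
time: 3.6
position: [585.8, 123.6, 139.6]
orientation: [1.73, 2.621, 0.002]
contact_force: [0.0, 0.4, 0.8]
opening: 0.002
grasp_force: 0.0
```

>>> {"op": "drive_tool", "data": {"motion": [[[0,-0.048,0,0,0,0],[0.005,-0.074,0,0,0,-0.023],[0.01,-0.11,0,0,0,-0.055],[0.01,-0.146,0,0,0,-0.087]]]}}

```text
time: 4.0
position: [545.4, 110.2, 141.0]
orientation: [1.348, 2.833, 0.004]
contact_force: [-0.3, -0.8, 0.9]
opening: 0.0
grasp_force: 0.0
```

```bash
cat > look.py <<'E'
from h import *; import sys
n=sys.argv[1]
p,d=vision.read_camera("top"); cv2.imwrite(f"pics/t{n}.png",cv2.resize(p[130:310,140:380],None,fx=3.3,fy=3.3,interpolation=cv2.INTER_CUBIC))
P=cloud("top",d); v=P[...,:2]-H; r=np.hypot(v[...,0],v[...,1])
m=(P[...,2]>145)&(P[...,2]<170)&(r>120)&(r<163)&(v[...,0]<30); q=P[m]
c=q.mean(0); print("nozzle pts",len(q),c.round(1),"ang",np.arctan2(*(c[:2]-H)[::-1]).round(3), get_state()["contact_force"])
E
python3 look.py 1
```

```text
nozzle pts 0 [nan nan nan] ang nan [-1.1782584  -0.89515788  0.32783582]look.py:6: RuntimeWarning: Mean of empty slice.
  c=q.mean(0); print("nozzle pts",len(q),c.round(1),"ang",np.arctan2(*(c[:2]-H)[::-1]).round(3), get_state()["contact_force"])
  ret = um.true_divide(
```

View pics/t1.png

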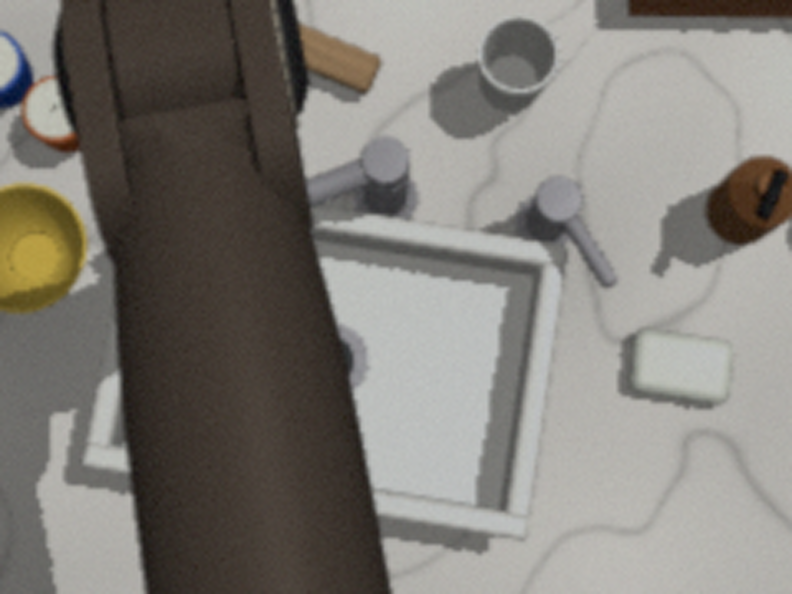

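The arm hides the spout here; only the stub near (190,240) shows. I'll use the side and wrist cameras instead.

```bash
python3 - <<'E'
from h import *
s,_=vision.read_camera("side"); w,_=vision.read_camera("wrist")
a=cv2.resize(s[120:300,150:340],(400,379),interpolation=cv2.INTER_CUBIC); b=cv2.resize(w,(400,300)); b=cv2.copyMakeBorder(b,0,79,0,0,0)
cv2.imwrite("pics/sw1.png",np.hstack([a,b]))
E
```

```text
(no output)
```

View pics/sw1.png

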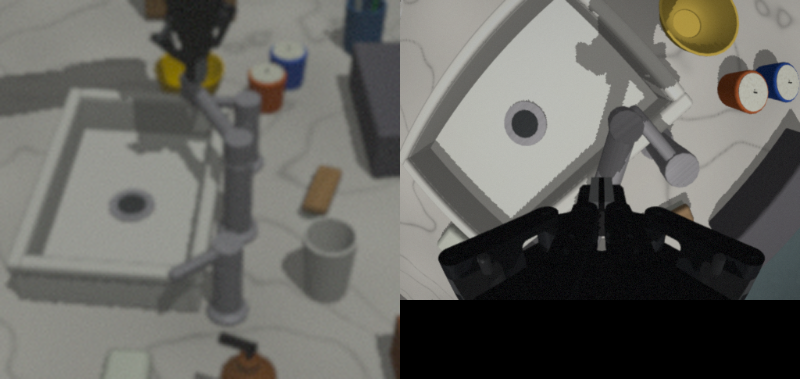

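```bash
cat >> h.py <<'E'
def wr_at_z(r,c,z):
    K,R,t=cal("wrist"); x,y=(c-K[0,2])/K[0,0],(r-K[1,2])/K[1,1]; th=np.hypot(x,y)
    d=R.T@np.array([np.sin(th)*x/th,np.sin(th)*y/th,np.cos(th)]); o=-R.T@t; return o+d*(z-o[2])/d[2]
def wr_px(p):
    K,R,t=cal("wrist"); q=R@np.array(p,float)+t; th=np.arctan2(np.hypot(q[0],q[1]),q[2]); h=np.hypot(q[0],q[1])
    return np.array([K[1,2]+K[1,1]*th*q[1]/h, K[0,2]+K[0,0]*th*q[0]/h])
E
python3 - <<'E'
from h import *
n=wr_at_z(122*1.28,225*1.28,161); v=n[:2]-H; print("nozzle",n,np.hypot(*v),np.arctan2(v[1],v[0]))
D=wr_at_z(122*1.28,125*1.28,15); print("drain",D)
h=wr_at_z(168*1.28,283*1.28,120.5); print("left hub?",h)
p=now()[0]; print("tcp",p,"px/1.28",wr_px(p)/1.28, "spout r105 px", [wr_px([*(H+105*np.array([np.cos(a),np.sin(a)])),161])/1.28 for a in(1.978,2.1,2.25)])
print("hinge px",wr_px([*H,164])/1.28, get_state()["contact_force"],get_state()["time"])
E
```

```text
nozzle [531.57006995 154.36701913 161.        ] 153.02722425672178 1.9653984730252245
drain [449.83043461  61.21114728  15.        ]
left hub? [612.30514313 154.46854979 120.5       ]
tcp [545.34885067 110.23393735 140.60917593] px/1.28 [169.0355317  201.10340394] spout r105 px [array([181.72505223, 204.17066777]), array([178.53166226, 187.67500012]), array([177.01905409, 167.10672421])]
hinge px [276.79642    174.60634097] [ 0.71558446  0.1085675  -0.83525795] 4.15
```

```bash
python3 - <<'E'
from h import *
p=now()[0]
for z in(141,150,160,170,180,200): print(z,(wr_px([p[0],p[1],z])/1.28).round())
w,d=vision.read_camera("wrist"); cv2.imwrite("pics/w2.png",cv2.resize(w[110:310,160:360],(600,600),interpolation=cv2.INTER_CUBIC))
K,R,t=cal("wrist"); print("cam pos",-R.T@t, "axis",R[2])
def pt(r,c):
    x,y=(c-K[0,2])/K[0,0],(r-K[1,2])/K[1,1]; th=np.hypot(x,y); q=np.array([np.tan(th)*x/th,np.tan(th)*y/th,1])*d[r,c]; return (R.T@(q-t)).round()
for r in range(150,290,8): print(r,[pt(r,c).tolist() for c in(250,258,264)])
E
```

```text
141 [169. 201.]
150 [173. 201.]
160 [178. 201.]
170 [183. 201.]
180 [189. 201.]
200 [203. 202.]
cam pos [502.17272342 163.35290162 323.15442663] axis [ 0.17186092 -0.20812402 -0.96288536]
150 [[523.0, 126.0, 11.0], [530.0, 132.0, 13.0], [535.0, 136.0, 12.0]]
158 [[529.0, 120.0, 13.0], [535.0, 125.0, 13.0], [540.0, 129.0, 11.0]]
166 [[534.0, 113.0, 11.0], [541.0, 118.0, 12.0], [545.0, 122.0, 13.0]]
174 [[539.0, 106.0, 12.0], [546.0, 111.0, 12.0], [529.0, 137.0, 151.0]]
182 [[545.0, 99.0, 11.0], [552.0, 105.0, 12.0], [532.0, 134.0, 154.0]]
190 [[550.0, 92.0, 12.0], [556.0, 99.0, 17.0], [534.0, 130.0, 156.0]]
198 [[555.0, 87.0, 20.0], [535.0, 123.0, 153.0], [537.0, 127.0, 158.0]]
206 [[555.0, 88.0, 49.0], [538.0, 121.0, 157.0], [540.0, 123.0, 160.0]]
214 [[556.0, 88.0, 69.0], [541.0, 117.0, 157.0], [543.0, 120.0, 159.0]]
222 [[542.0, 108.0, 152.0], [543.0, 113.0, 159.0], [546.0, 116.0, 160.0]]
230 [[535.0, 117.0, 190.0], [539.0, 119.0, 188.0], [541.0, 121.0, 190.0]]
238 [[536.0, 117.0, 199.0], [539.0, 119.0, 198.0], [540.0, 121.0, 200.0]]
246 [[536.0, 117.0, 207.0], [539.0, 119.0, 207.0], [541.0, 121.0, 207.0]]
254 [[536.0, 117.0, 215.0], [539.0, 119.0, 213.0], [541.0, 121.0, 214.0]]
262 [[536.0, 118.0, 223.0], [540.0, 118.0, 218.0], [539.0, 122.0, 224.0]]
270 [[535.0, 118.0, 229.0], [542.0, 115.0, 219.0], [539.0, 121.0, 229.0]]
278 [[536.0, 117.0, 233.0], [544.0, 112.0, 218.0], [541.0, 119.0, 231.0]]
286 [[540.0, 113.0, 229.0], [548.0, 108.0, 216.0], [544.0, 116.0, 229.0]]
```

View pics/w2.png

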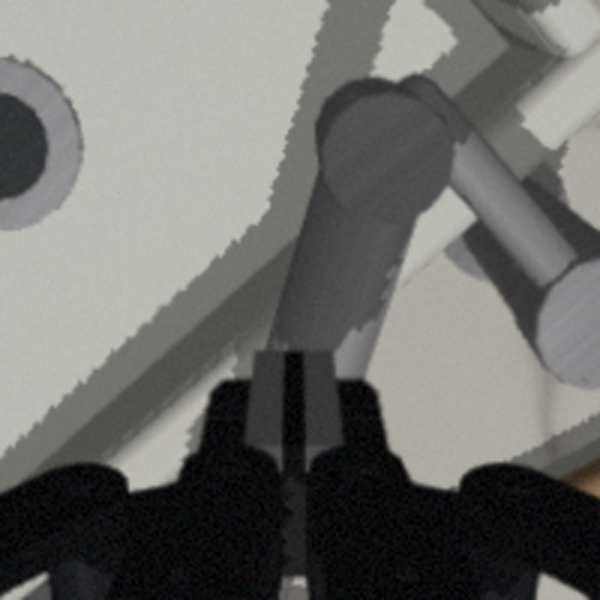

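The wrist view shows the fingertips ending above the tube, at about z=185 by depth. The spout hasn't moved, with its nozzle still at wrist pixel (156,288). That disagrees with the reported TCP height of 141, so I'll check with the side camera.

```bash
python3 - <<'E'
from h import *
s,d=vision.read_camera("side"); P=cloud("side",d)
print("hold",robot.hold_point_z,[x for x in dir(robot) if x[0]!='_'])
K,R,t=cal("side"); p=now()[0]
for z in(141,160,185): q=K@(R@[p[0],p[1],z]+t); print(z,(q/q[2])[1::-1].round(1))
m=(np.hypot(P[...,0]-p[0],P[...,1]-p[1])<45)&(P[...,2]>164)
rr,cc=np.where(m); Q=P[m]
for z in range(165,260,8):
    k=(Q[:,2]>=z)&(Q[:,2]<z+8); print(z,k.sum(),Q[k].mean(0).round() if k.any() else "",(rr[k].mean().round(),cc[k].mean().round()) if k.any() else "")
print(get_state())
E
```

```text
hold 18.700000000000003 ['PlanningError', 'hold_point_z']
141 [169.9 244.2]
160 [164.4 244.1]
185 [157.1 243.9]
165 0  
173 1 [538. 112. 181.] (np.float64(158.0), np.float64(241.0))
181 7 [548. 105. 185.] (np.float64(158.0), np.float64(245.0))
189 26 [546. 104. 193.] (np.float64(156.0), np.float64(244.0))
197 26 [547. 105. 200.] (np.float64(154.0), np.float64(244.0))
205 28 [544. 104. 208.] (np.float64(151.0), np.float64(243.0))
213 20 [549. 104. 217.] (np.float64(149.0), np.float64(245.0))
221 28 [549. 102. 226.] (np.float64(146.0), np.float64(245.0))
229 65 [548. 105. 234.] (np.float64(143.0), np.float64(245.0))
237 57 [548. 103. 241.] (np.float64(142.0), np.float64(245.0))
245 67 [552. 105. 249.] (np.float64(138.0), np.float64(246.0))
253 54 [559. 109. 257.] (np.float64(135.0), np.float64(249.0))
{'time': 4.25, 'qpos': array([ 1.99923422e-01,  1.86929992e-01, -8.05078285e-02,  1.30034092e+00,
        1.63755753e-05,  1.09417554e+00]), 'joint_vel': array([ 3.52210827e-03,  1.34789279e-02, -7.02856708e-03, -3.84607522e-03,
        4.52734118e-05, -8.52948661e-03]), 'effort': array([-8.69188691e-02, -4.79724562e+01,  3.51542294e+01,  5.06427081e-02,
       -3.64455038e-03, -1.54783302e-03]), 'position': array([545.46933745, 110.53422782, 139.5311105 ]), 'orientation': array([1.35731164, 2.8305903 , 0.00287578]), 'contact_force': array([ 0.50247509,  0.91085507, -0.08037726]), 'ft_torque': array([ 0.01685791,  0.03871652, -0.01649632]), 'grasp_force': 0.0, 'opening': 0.001955942533483693}
```

Both cameras put the real fingertips at z≈183–185, so they end about 43 mm short of the reported TCP. Before lowering I'll check the underside of the gripper.

```bash
python3 - <<'E'
from h import *
w,d=vision.read_camera("wrist"); K,R,t=cal("wrist"); p,Rt=now()
v,u=np.mgrid[:384,:512]; x,y=(u-K[0,2])/K[0,0],(v-K[1,2])/K[1,1]; th=np.hypot(x,y)+1e-9; k=np.tan(np.minimum(th,1.5))/th
q=np.stack([x*k,y*k,np.ones_like(x)],-1)*d[...,None]; W=(q-t)@R; L=(W-p)@Rt
ok=(d>0)&(L[...,2]<-25)&(w.max(-1)<60)&(np.abs(L[...,0])<60)
for lo in range(-80,80,10):
    m=ok&(L[...,1]>=lo)&(L[...,1]<lo+10)
    if m.sum()>3: print("tool y",lo,"lowest pts z above TCP",-np.percentile(L[m][:,2],[99,90,50]).round(),"x range",np.percentile(L[m][:,0],[1,99]).round())
E
```

```text
tool y -70 lowest pts z above TCP [126. 126. 128.] x range [11. 13.]
tool y -60 lowest pts z above TCP [115. 121. 132.] x range [-6. 14.]
tool y -50 lowest pts z above TCP [104. 112. 127.] x range [-1. 13.]
tool y -40 lowest pts z above TCP [ 91.  98. 113.] x range [-8. 13.]
tool y -30 lowest pts z above TCP [ 86.  93. 104.] x range [-8. 14.]
tool y -20 lowest pts z above TCP [ 55.  90. 128.] x range [ 7. 21.]
tool y -10 lowest pts z above TCP [ 50.  75. 122.] x range [-7. 20.]
tool y 0 lowest pts z above TCP [ 50.  75. 122.] x range [-7. 20.]
tool y 10 lowest pts z above TCP [ 55.  90. 128.] x range [ 7. 21.]
tool y 20 lowest pts z above TCP [ 87.  94. 104.] x range [-8. 14.]
tool y 30 lowest pts z above TCP [ 92.  98. 113.] x range [-8. 13.]
tool y 40 lowest pts z above TCP [104. 113. 127.] x range [-0. 13.]
tool y 50 lowest pts z above TCP [115. 121. 132.] x range [-6. 14.]
tool y 60 lowest pts z above TCP [124. 126. 128.] x range [11. 13.]
```

```bash
python3 - <<'E'
from h import *
a=now(); b=sp(1.978,95,45,138); c=sp(1.978,95,45,96)
print(rel(a,b),b[0]); print(rel(b,c))
for q in np.r_[1.978,np.linspace(2.07,2.75,8)]: print(rel(c,sp(q,95,25.5,96)))
E
```

```text
[-0.082, 0.143, 0.004, 0.001, 0.0, 0.086] [594.09633018 118.15397252 138.        ]
[0.0, 0.0, 0.14, 0.0, 0.0, 0.0]
[0.0, -0.065, 0.0, 0.0, 0.0, 0.0]
[0.006, -0.094, 0.0, 0.0, 0.0, -0.029]
[0.01, -0.126, 0.0, 0.0, 0.0, -0.06]
[0.011, -0.158, 0.0, 0.0, 0.0, -0.091]
[0.009, -0.19, 0.0, 0.0, 0.0, -0.122]
[0.003, -0.221, 0.0, 0.0, 0.0, -0.153]
[-0.005, -0.252, 0.0, 0.0, 0.0, -0.184]
[-0.016, -0.281, 0.0, 0.0, 0.0, -0.215]
[-0.03, -0.31, 0.0, 0.0, 0.0, -0.246]
```

>>> {"op": "drive_tool", "data": {"motion": [[[-0.082,0.143,0,0,0,0.086],[-0.082,0.143,0,0,0,0.086],[-0.082,0.143,0,0,0,0.086],[-0.082,0.143,0,0,0,0.086]]]}}

```text
time: 4.7
position: [593.2, 118.4, 137.9]
orientation: [-1.721, -2.628, 0.0]
contact_force: [0.1, -0.5, 0.1]
opening: -0.001
grasp_force: 0.0
```

>>> {"op": "drive_tool", "data": {"motion": [[[0,0,0.05,0,0,0],[0,0,0.1,0,0,0],[0,0,0.14,0,0,0],[0,0,0.14,0,0,0],[0,0,0.14,0,0,0]]]}}

```text
time: 5.2
position: [592.9, 118.4, 96.4]
orientation: [1.723, 2.627, 0.0]
contact_force: [-0.2, 0.8, -0.2]
opening: -0.002
grasp_force: 0.0
```

>>> {"op": "drive_tool", "data": {"motion": [[[0,-0.03,0,0,0,0],[0,-0.065,0,0,0,0],[0.003,-0.08,0,0,0,-0.015],[0.006,-0.094,0,0,0,-0.029],[0.01,-0.126,0,0,0,-0.06]]]}}

```text
time: 5.7
position: [557.9, 106.1, 96.8]
orientation: [1.464, 2.777, 0.003]
contact_force: [4.6, -0.4, -0.3]
opening: -0.002
grasp_force: 1.6
```

Contact is made, at about 4.6 N. I'll carry on with the sweep.

```bash
python3 - <<'E'
from h import *
c=sp(2.167,95,25.5,96); print(now()[0],c[0])
for q in np.linspace(2.25,2.75,7): print(rel(c,sp(q,95,25.5,96)))
w,d=vision.read_camera("wrist"); cv2.imwrite("w3.png",w)
E
```

```text
[557.94244388 106.14069464  96.76562144] [558.15757636 106.02833862  96.        ]
[0.006, -0.027, 0.0, 0.0, 0.0, -0.026]
[0.01, -0.054, 0.0, 0.0, 0.0, -0.053]
[0.011, -0.081, 0.0, 0.0, 0.0, -0.079]
[0.01, -0.108, 0.0, 0.0, 0.0, -0.106]
[0.007, -0.135, 0.0, 0.0, 0.0, -0.133]
[0.002, -0.162, 0.0, 0.0, 0.0, -0.159]
[-0.006, -0.188, 0.0, 0.0, 0.0, -0.186]
```

>>> {"op": "drive_tool", "data": {"motion": [[[0.006,-0.027,0,0,0,-0.026],[0.01,-0.054,0,0,0,-0.053],[0.011,-0.081,0,0,0,-0.079],[0.01,-0.108,0,0,0,-0.106],[0.007,-0.135,0,0,0,-0.133],[0.002,-0.162,0,0,0,-0.159],[-0.006,-0.188,0,0,0,-0.186],[-0.006,-0.188,0,0,0,-0.186]]]}}

```text
time: 6.55
position: [511.1, 72.3, 96.7]
orientation: [0.61, 3.081, 0.001]
contact_force: [-0.3, 0.1, 0.1]
opening: -0.001
grasp_force: 0.0
```

```bash
python3 - <<'E'
from h import *
print(now()[0],sp(2.75,95,25.5,96)[0])
w,d=vision.read_camera("wrist"); cv2.imwrite("pics/w4.png",w)
print("predicted nozzle px for psi",[(a,wr_px([*(H+150*np.array([np.cos(a),np.sin(a)])),161]).round()) for a in(2.7,2.75,2.8,2.836)])
E
```

```text
[511.14117748  72.33789561  96.71792261] [512.32362933  72.9275049   96.        ]
predicted nozzle px for psi [(2.7, array([146., 215.])), (2.75, array([146., 196.])), (2.8, array([147., 179.])), (2.836, array([148., 166.]))]
```

View pics/w4.png

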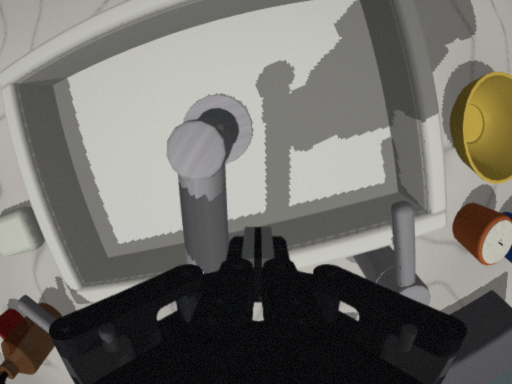

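The wrist view shows the nozzle at (150,196) and the drain centre at about (128,218), with no contact force now.

```bash
python3 - <<'E'
from h import *
a=lambda v:np.arctan2(v[1],v[0])
n=wr_at_z(150,196,161)[:2]; D=wr_at_z(130,217,15)[:2]; b=wr_at_z(245,205,161)[:2]
print(n,np.hypot(*(n-H)),a(n-H),"drain",D,np.hypot(*(D-H)),a(D-H),"tube",b,a(b-H), "hinge est vs", H)
P,d=vision.read_camera("top"); cv2.imwrite("top4.png",P)
Q=cloud("top",d); v=Q[...,:2]-H; m=(Q[...,2]>148)&(Q[...,2]<170)&(np.hypot(v[...,0],v[...,1])<165); print(m.sum(), Q[m].mean(0))
print(wr_px([*H,164]))
E
```

```text
[453.09317678  69.54750477] 148.45701228441743 2.7515499135036223 drain [450.31806235  58.8662225 ] 147.36857324110943 2.825814556657384 tube [492.81279827  54.84935305] 2.7373393634623113 hinge est vs [590.4  13.1]
131 [583.79267732  10.54650743 162.0826308 ]
[394.05434434 217.71373922]
```

```bash
python3 - <<'E'
from h import *
c=sp(2.75,95,25.5,96)
for q in (2.77,2.79,2.81,2.83,2.85): print(rel(c,sp(q,95,25.5,96)))
E
```

```text
[0.002, -0.006, 0.0, 0.0, 0.0, -0.006]
[0.003, -0.013, 0.0, 0.0, 0.0, -0.013]
[0.005, -0.019, 0.0, 0.0, 0.0, -0.019]
[0.006, -0.026, 0.0, 0.0, 0.0, -0.025]
[0.007, -0.032, 0.0, 0.0, 0.0, -0.032]
```

>>> {"op": "drive_tool", "data": {"motion": [[[0.002,-0.006,0,0,0,-0.006],[0.003,-0.013,0,0,0,-0.013],[0.005,-0.019,0,0,0,-0.019],[0.006,-0.026,0,0,0,-0.025],[0.006,-0.026,0,0,0,-0.025]]]}}

```text
time: 7.15
position: [506.9, 66.2, 96.0]
orientation: [0.485, 3.104, -0.0]
contact_force: [0.0, 2.7, 1.1]
opening: 0.002
grasp_force: 1.0
```

```bash
cat > nz.py <<'E'
from h import *
# fit spout angle from wrist depth: tube/nozzle points at z 148..170
w,d=vision.read_camera("wrist"); K,R,t=cal("wrist")
v,u=np.mgrid[:384,:512]; x,y=(u-K[0,2])/K[0,0],(v-K[1,2])/K[1,1]; th=np.hypot(x,y)+1e-9; k=np.tan(np.minimum(th,1.5))/th
W=(np.stack([x*k,y*k,np.ones_like(x)],-1)*d[...,None]-t)@R
e=W[...,:2]-H; r=np.hypot(e[...,0],e[...,1]); m=(d>0)&(W[...,2]>157)&(W[...,2]<166)&(r>115)&(r<166)
q=W[m][:,:2]; a=np.arctan2(*(q-H).T[::-1]); print(m.sum(),"psi median",np.median(a).round(3),"centre",cv2.minEnclosingCircle(q[np.hypot(*(q-H).T)>137].astype(np.float32)),get_state()["contact_force"].round(1))
E
python3 nz.py
```

```text
4712 psi median 2.822 centre ((450.1418151855469, 58.76128005981445), 13.567598342895508) [0.6 1.1 2.1]
```

The outlet centre is at (450.1,58.8) and the drain at about (449.5,58.4), so the spout is in place. Now I'll back off and go to the lever.

```bash
cat >> h.py <<'E'
def lv(phi,r=55,off=18,z=62):
    p=HR+r*np.array([np.cos(phi),np.sin(phi)])-off*np.array([np.sin(phi),-np.cos(phi)]); return pose(p[0],p[1],z,phi+3*np.pi/2)
E
python3 - <<'E'
from h import *
c=sp(2.83,95,25.5,96); up=(c[0]+c[1]@[0,24,-84],c[1]); f=-2.584
b=lv(f,55,45,180); print(up[0],b[0],rel(up,b)); b1=lv(f,55,45,62); print(rel(b,b1))
for q in (f,-2.7,-2.8,-2.9,-3.0,-3.1,-3.2,-3.25,-3.298,-3.34,-3.38): print(rel(b1,lv(q)))
E
```

```text
[515.15004342  89.34102593 180.        ] [ 546.14229887 -192.3868895   180.        ] [-0.386, -0.862, 0.0, 0.0, 0.0, 0.223]
[0.0, 0.0, 0.393, 0.0, 0.0, 0.0]
[0.09, -0.0, 0.0, 0.0, 0.0, 0.0]
[0.112, -0.006, 0.0, 0.0, 0.0, 0.037]
[0.131, -0.009, 0.0, 0.0, 0.0, 0.069]
[0.15, -0.01, 0.0, 0.0, 0.0, 0.101]
[0.169, -0.009, 0.0, 0.0, 0.0, 0.132]
[0.188, -0.006, 0.0, 0.0, 0.0, 0.164]
[0.207, -0.001, 0.0, 0.0, 0.0, 0.196]
[0.216, 0.002, 0.0, 0.0, 0.0, 0.212]
[0.225, 0.005, 0.0, 0.0, 0.0, 0.227]
[0.232, 0.009, 0.0, 0.0, 0.0, 0.241]
[0.239, 0.012, 0.0, 0.0, 0.0, 0.253]
```

>>> {"op": "drive_tool", "data": {"motion": [[[0,0.04,0,0,0,0],[0,0.08,0,0,0,0],[0,0.08,-0.1,0,0,0],[0,0.08,-0.28,0,0,0],[0,0.08,-0.28,0,0,0],[0,0.08,-0.28,0,0,0]]]}}

```text
time: 7.8
position: [515.6, 90.1, 181.3]
orientation: [0.484, 3.101, 0.001]
contact_force: [-0.9, 0.7, -1.3]
opening: -0.0
grasp_force: 0.0
```

>>> {"op": "drive_tool", "data": {"motion": [[[-0.386,-0.862,0,0,0,0.223],[-0.386,-0.862,0,0,0,0.223],[-0.386,-0.862,0,0,0,0.223],[-0.386,-0.862,0,0,0,0.223],[-0.386,-0.862,0,0,0,0.223],[-0.386,-0.862,0,0,0,0.223],[-0.386,-0.862,0,0,0,0.223],[-0.386,-0.862,0,0,0,0.223],[-0.386,-0.862,0,0,0,0.223]]]}}

```text
time: 8.7
position: [545.2, -191.3, 178.9]
orientation: [-1.519, -2.748, 0.0]
contact_force: [-0.4, 0.0, 0.3]
opening: -0.003
grasp_force: 0.0
```

```bash
python3 - <<'E'
from h import *
w,d=vision.read_camera("wrist"); cv2.imwrite("pics/w5.png",w); print(now()[0])
for nm,p in dict(hub=[*HR,120.5],tip=[507.6,-163.4,118],tcp=[*now()[0][:2],105]).items(): print(nm,wr_px(p).round())
p,_=vision.read_camera("top"); cv2.imwrite("top5.png",p)
E
```

```text
[ 545.37085279 -191.04902866  179.27681159]
hub [142. 324.]
tip [141. 237.]
tcp [188. 258.]
```

View pics/w5.png

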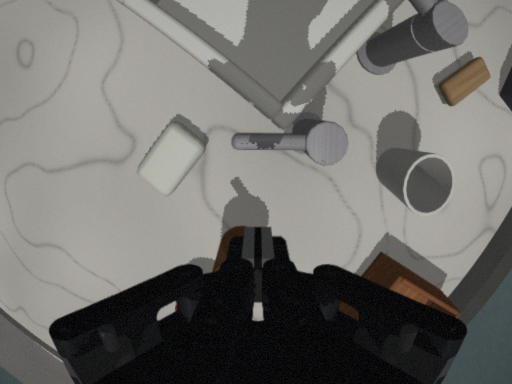

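The lever lies at row 141, from its hub at (143,326) to its tip at col 235, as predicted. The finger will come down on its open side.

>>> {"op": "drive_tool", "data": {"motion": [[[0,0,0.15,0,0,0],[0,0,0.3,0,0,0],[0,0,0.393,0,0,0],[0,0,0.393,0,0,0],[0,0,0.393,0,0,0]]]}}

```text
time: 9.3
position: [545.7, -191.6, 62.8]
orientation: [-1.52, -2.75, 0.0]
contact_force: [-0.3, 0.3, 0.6]
opening: -0.003
grasp_force: 0.0
```

>>> {"op": "drive_tool", "data": {"motion": [[[0.045,0,0,0,0,0],[0.09,0,0,0,0,0],[0.112,-0.006,0,0,0,0.037],[0.131,-0.009,0,0,0,0.069]]]}}

```text
time: 9.7
position: [523.5, -160.2, 64.1]
orientation: [1.812, 2.561, 0.002]
contact_force: [2.8, -3.0, 0.1]
opening: 0.0
grasp_force: 1.5
```

Contact is made. Next is the rest of the sweep, relative to lv(-2.8).

```bash
python3 - <<'E'
from h import *
c=lv(-2.8); print(c[0],now()[0])
for q in (-2.88,-2.96,-3.04,-3.12,-3.18,-3.22,-3.26,-3.29): print(rel(c,lv(q)))
E
```

```text
[ 523.20755797 -160.48435039   62.        ] [ 523.4900875  -160.18713059   64.14330159]
[0.015, -0.004, 0.0, 0.0, 0.0, 0.025]
[0.03, -0.007, 0.0, 0.0, 0.0, 0.051]
[0.045, -0.009, 0.0, 0.0, 0.0, 0.076]
[0.061, -0.01, 0.0, 0.0, 0.0, 0.102]
[0.072, -0.009, 0.0, 0.0, 0.0, 0.121]
[0.08, -0.009, 0.0, 0.0, 0.0, 0.134]
[0.088, -0.008, 0.0, 0.0, 0.0, 0.146]
[0.093, -0.007, 0.0, 0.0, 0.0, 0.156]
```

>>> {"op": "drive_tool", "data": {"motion": [[[0.015,-0.004,0,0,0,0.025],[0.03,-0.007,0,0,0,0.051],[0.045,-0.009,0,0,0,0.076],[0.061,-0.01,0,0,0,0.102],[0.072,-0.009,0,0,0,0.121],[0.08,-0.009,0,0,0,0.134]]]}}

```text
time: 10.3
position: [512.6, -138.7, 64.1]
orientation: [2.305, 2.128, 0.002]
contact_force: [1.8, -1.8, 0.9]
opening: -0.003
grasp_force: 1.2
```

>>> {"op": "drive_tool", "data": {"motion": [[[0.005,0,0,0,0,0.007],[0.008,0,0,0,0,0.012]]]}}

```text
time: 10.5
position: [512.1, -136.3, 63.3]
orientation: [2.345, 2.088, 0.001]
contact_force: [-0.4, -2.5, 2.4]
opening: -0.002
grasp_force: 1.3
```

>>> {"op": "drive_tool", "data": {"motion": [[[0.005,0,0,0,0,0.007],[0.005,0,0,0,0,0.007]]]}}

```text
time: 10.7
position: [512.1, -134.7, 62.3]
orientation: [2.369, 2.063, 0.0]
contact_force: [-0.8, -1.1, 0.8]
opening: -0.001
grasp_force: 0.8
```

>>> {"op": "drive_tool", "data": {"motion": [[[0.007,0,0,0,0,0],[0.007,0,0,0,0,0]]]}}

```text
time: 10.9
position: [512.2, -134.2, 62.1]
orientation: [2.368, 2.061, -0.004]
contact_force: [-1.1, -7.2, 2.5]
opening: -0.001
grasp_force: 3.6
```

>>> {"op": "drive_tool", "data": {"motion": [[[0.007,0,0,0,0,0],[0.007,0,0,0,0,0]]]}}

```text
time: 11.1
position: [512.2, -134.3, 62.2]
orientation: [2.367, 2.058, -0.009]
contact_force: [-3.5, -14.3, 2.7]
opening: -0.001
grasp_force: 7.3
```

>>> {"op": "drive_tool", "data": {"motion": [[[0.005,0,0,0,0,0],[0.005,0,0,0,0,0]]]}}

```text
time: 11.3
position: [512.1, -134.3, 62.2]
orientation: [2.367, 2.056, -0.013]
contact_force: [-4.1, -18.8, 3.1]
opening: -0.003
grasp_force: 9.9
```

It's firmly against the stop. I'll back off, lift clear and check.

>>> {"op": "drive_tool", "data": {"motion": [[[-0.05,0,0,0,0,0],[-0.1,0,0,0,0,0],[-0.1,0,-0.15,0,0,0],[-0.1,0,-0.3,0,0,0],[-0.1,0,-0.5,0,0,0],[-0.1,0,-0.5,0,0,0]]]}}

```text
time: 11.9
position: [510.8, -159.8, 217.7]
orientation: [2.365, 2.059, 0.008]
contact_force: [0.3, 0.2, 0.3]
opening: -0.0
grasp_force: 0.0
```

>>> {"op": "drive_tool", "data": {"motion": [[[-0.8,-0.7,0,0,0,0],[-0.8,-0.7,0,0,0,0],[-0.8,-0.7,0,0,0,0],[-0.8,-0.7,0,0,0,0],[-0.8,-0.7,0,0,0,0],[-0.8,-0.7,0,0,0,0],[-0.8,-0.7,0,0,0,0],[-0.8,-0.7,0,0,0,0],[-0.8,-0.7,0,0,0,0]]]}}

```text
time: 12.8
position: [267.7, -367.9, 211.5]
orientation: [-2.37, -2.061, -0.002]
contact_force: [-0.4, 1.2, 1.0]
opening: 0.001
grasp_force: 0.0
```

```bash
python3 look.py 6; python3 -c "
from h import *
print(now()[0],rel(now(),pose(300,-450,215,1.4)))"
```

```text
nozzle pts 151 [456.7  56.8 159. ] ang 2.826 [-0.50791877 -0.36045747  0.21968997]
[ 268.23303666 -367.51676994  211.57759525] [-0.258, 0.143, -0.012, 0.0, -0.0, 0.011]
```

View pics/t6.png

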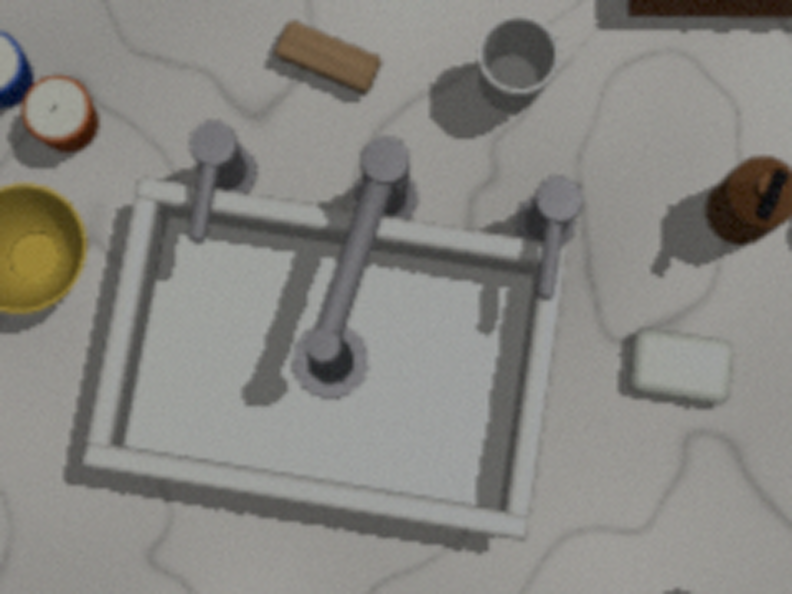

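The outlet is over the drain: the nozzle at crop (325,347) sits on the drain at (330,360), offset only by parallax. The right lever (hub (559,200), tip (545,296)) is now parallel to the shut left one, and nothing else has moved.

```bash
python3 -c "
from bench import ticket
print(ticket.finish_job())"
```

```text
the job is handed in; nothing more can be done
None
```

The job is handed in: the spout's outlet is over the drain to within about 2 mm, the open lever is shut against its stop, and the cameras show nothing else moved. It took about 13 s. One thing to know is that the real fingertips end about 43 mm short of the reported TCP, so my first sweep passed over the spout without touching it.

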